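# Jog the transfer pump from the desk station

### The job

On the grey control box, press down the raised, white-dotted end of the yellow rocker to switch on the supply, then do the same with the blue rocker to enable the pump, then press the green button fully in and keep it held: your program finishes while still holding the green button down. Both rockers must stay on; do not switch on blue before yellow or press green before both are on, and never press the red stop button. Leave the two jars and the loupe undisturbed.

Things in the scene. Friction and masses are not known exactly. Their poses are not given: they have to be found in the camera images.
- station: grey control box lying on the console top, fixed, 100 x 290 x 47 mm (x, y, z of its own frame); origin at the centre of its underside, z up, y along its length. Four controls stand in a row along y on its top, 66 mm apart, at y = -99, -33, 33 and 99 mm, in an order that changes.
- yellow_rocker (a joint): tilt of the yellow rocker, rad: 0 = off (end with the white dot raised), 0.36 = on (that end pressed down to its stop). It has no spring: it tips with about 2 N at the dot and stays where it is left. On counts from 0.26.
- yellow_rocker_dot (a point): white dot of 8 mm on the raised end of the yellow rocker, at the surface of the paddle: the place to press, straight down; it sinks about 6.5 mm. The paddle is 56 mm long and 26 mm wide, in a black bezel of 70 x 37 mm, and tips about an axis across its middle, 17 mm from the dot. The dot end is the one away from the robot.
- blue_rocker (a joint): tilt of the blue rocker, rad: 0 = off (end with the white dot raised), 0.36 = on (that end pressed down to its stop). It has no spring: it tips with about 2 N at the dot and stays where it is left. On counts from 0.26.
- blue_rocker_dot (a point): white dot of 8 mm on the raised end of the blue rocker, at the surface of the paddle: the place to press, straight down; it sinks about 6.5 mm. The paddle is 56 mm long and 26 mm wide, in a black bezel of 70 x 37 mm, and tips about an axis across its middle, 17 mm from the dot. The dot end is the one away from the robot.
- green_button (a joint): travel of the green button, m: 0 = out, 0.006 = fully in. Sprung: about 5 N hold it fully in and it comes back when let go. Held counts from 0.0042.
- green_button_top (a point): centre of the top face of the green round push button (32 mm across, in a round black housing), which points up; press straight down
- red_button (a joint): travel of the red stop button, m: 0 = out, 0.006 = fully in, sprung like the green one. Not to be pressed.
- red_button_top (a point): centre of the top face of the red stop button, 32 mm across, the same shape as the green one
- jar_mid (a point): centre, half-way up, of a loose sample jar with a red cap, 52 mm across and 72 mm high, upright beside the box
- black_cap_jar_mid (a point): centre, half-way up, of a loose sample jar with a black cap, 58 mm across and 82 mm high, upright beside the other end of the box
- loupe_mid (a point): centre of a loose black loupe, 33 mm across and 24 mm high, standing behind the box

How it is judged:
By the outcome, as a careful person would: the job done as asked, in the order asked, and still so for the second after the job is handed in, while the arm keeps its last pose, push and grip.
It also fails if it takes over 35 s, if anything falls off the work surface, if the arm or the gripper's body presses on something with over 40 N, if the wrist force passes 120 N, or if a joint passes its speed limit or range.

### The arm

A 7-joint arm with a two-finger parallel gripper is mounted at the origin on a cart in front of the work surface, level with it; the furniture and walls round the work are solid. World frame = base frame: x ahead of the robot, y to its left, z up, the work surface at z = 0. Lengths are in m, angles in rad, forces in N, time in s.
With the tool pointing down it reaches from about 0.4 to 0.85 m from the base axis. Payload 10.4 kg.
Tool frame: the origin (TCP) lies on the centre line of the jaws, within the pads' length; the fingertips stand 19 mm ahead of it and the grasp point (between the pads) is the TCP (bot.finger_overhang is the distance from the TCP to the fingertips, in m); z points along the fingers, y is the line along which they close (so a half turn about z gives the same grasp; the last joint's range is limited). The gripper opens to 85 mm and grips with 20 to 120 N. Pads are 22 mm wide; open, the fingers measure 114 mm over their backs; the gripper's body (76 mm by 85 mm) begins 54 mm behind the grasp point. The pads swing forward as they close: fully open they stand 13 mm farther back than shut.
Start: joints at [1.202, 0.332, -0.065, 1.46, 0.022, 1.35, -0.088], TCP at [0.212, -0.588, 0.25] pointing down, gripper open.
Joint ranges: [-2.6, 2.6], [-0.5, 2.12], [-1.47, 1.34], [0.16, 2.42], [-1.27, 4.41], [0.06, 2.06], [-2.6, 2.6]. Speed limits (rad/s): [2.22, 2.22, 2.79, 2.79, 3.14, 3.14, 3.14].

### API

Orientations are given as a unit quaternion [w, x, y, z].
In Python, from bench import bot, eoat, solver, status, read_camera, camera_info gives the robot as it stands. The module is installed in compiled form; this text tells all that it offers. Calls block until the motion is done:
- bot.goto(position, orientation): joint-space move of the TCP to a pose.
- bot.line_to(position, v=0.15, orientation=None, stop_force=None): straight line of the TCP; orientation=None keeps the orientation; v is the mean speed in m/s. With stop_force (N) it stops when the force on the tool has changed by that much, and returns True; else False.
- bot.move_joints(angles): joint-space move.
- eoat.let_go() and eoat.grab(squeeze=None): open the fingers fully, or close them until they stop; squeeze is the grip in N (None keeps the last).
- bot.wait(seconds).
- solver.ik(position, orientation): joint angles nearest the present ones, or None.
- status.get_obs(): the state.
- read_camera(name): name is "scene" or "top" or "wrist"; returns the picture (384x512x3 uint8, red, green, blue); there is no depth.
- camera_info(name): a dict with "camera_matrix" (3x3 intrinsics, pixels), "R" (3x3) and "t" (3): a world point X has camera coordinates R X + t; the wrist camera has in their place "T_tool_cam" (4x4, takes a point from camera to tool coordinates, whose origin is the TCP and whose axes are the flange's). Camera axes: x right, y down, z forward; pixel columns grow to the right and rows downward; lengths in m; the calibration is good to about 2 mm. A picture is of the moment at which its call begins: read the wrist's pose just before it. camera_info takes no time and is no camera call.
A pose or a line that the arm cannot do raises bot.PlanningError and nothing moves.
- bot.sign_off(): hands the job in; it is judged then, once.
The state is a dict: "time": time; "joint_pos": joint angles; "joint_vel": joint speeds; "joint_efforts": joint torques, N m; "tool_pos": TCP position; "eef_rot": TCP orientation; "ft_force": force on the tool from outside, world axes, zero at the start; "wrist_torque": the same for the moment, N m; "width": finger opening in m; "grip_force": force on a finger pad.
Only numpy, scipy, OpenCV 4.12 (cv2) and the standard library are available. Lean on these libraries where they do the work, as an engineer would, in place of code of your own. Each camera call takes 0.05 s, during which the arm holds its last target. There are 200 camera calls.

## Working session

There is one attempt and no reset: what is moved stays moved. The work goes in short steps, each a Python script; the robot and the scene stay as the last script left them, time stands still between calls to the robot, and variables do not carry over. Pictures are saved under pics/ and viewed, at most 10 in all, crops included, and the job is handed in when it is done.

```bash
mkdir -p pics; python3 - <<'E'
from bench import bot, eoat, solver, status, read_camera, camera_info
import cv2
for n in("top","scene"):
    im=read_camera(n); cv2.imwrite(f"pics/{n}0.png",cv2.resize(im[:,:,::-1],(800,600),interpolation=cv2.INTER_CUBIC))
    c=camera_info(n); print(n,c["camera_matrix"],c["R"],c["t"])
c=camera_info("wrist");print(c)
o=status.get_obs();print(o["time"],o["tool_pos"],o["eef_rot"],o["width"])
E
```

```text
top [[441.21087042   0.         248.60889776]
 [  0.         441.21087042 182.98145244]
 [  0.           0.           1.        ]] [[ 0.05616492 -0.99840687 -0.00540582]
 [-0.97825879 -0.05394726 -0.20024845]
 [ 0.1996378   0.01653523 -0.97973024]] [0.03536456 0.56014569 0.95508302]
scene [[415.87589278   0.         254.87980311]
 [  0.         415.87589278 189.61803151]
 [  0.           0.           1.        ]] [[ 0.81448987 -0.58004626 -0.01235315]
 [-0.27907946 -0.37303352 -0.88485063]
 [ 0.50864616  0.72414938 -0.46571102]] [-0.41503134  0.23893706  0.56267505]
{'camera_matrix': array([[269.79553128,   0.        , 256.73401381],
       [  0.        , 269.79553128, 192.86313326],
       [  0.        ,   0.        ,   1.        ]]), 'T_tool_cam': array([[ 6.67659400e-04, -9.53126816e-01, -3.02570368e-01,
         7.67791984e-02],
       [ 9.99999644e-01,  4.80083694e-04,  6.94312935e-04,
         2.31953612e-04],
       [-5.16509177e-04, -3.02570724e-01,  9.53126797e-01,
        -1.24901607e-01],
       [ 0.00000000e+00,  0.00000000e+00,  0.00000000e+00,
         1.00000000e+00]])}
0.1 [ 0.21172176 -0.58771074  0.24959448] [-6.25063664e-04  9.85088174e-01  1.72049058e-01 -1.44345500e-04] 0.08546253206510925
```

View pics/top0.png

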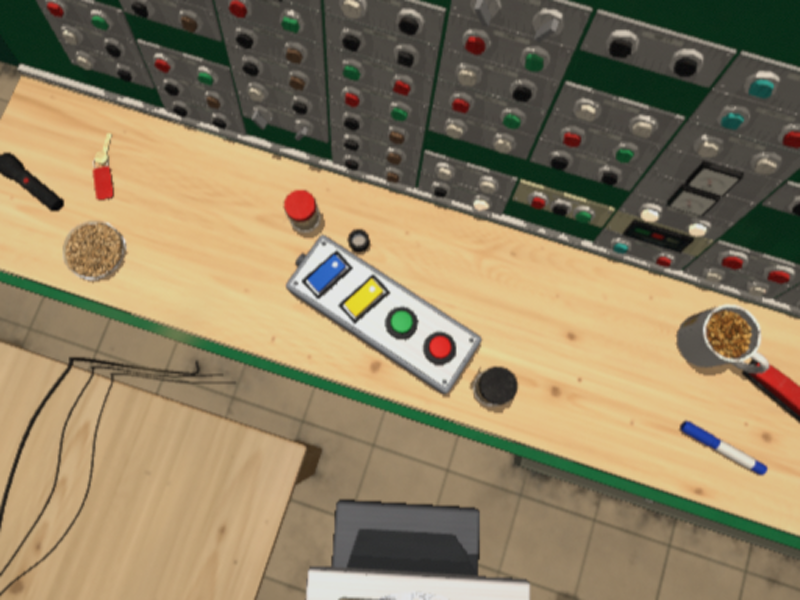

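View pics/scene0.png

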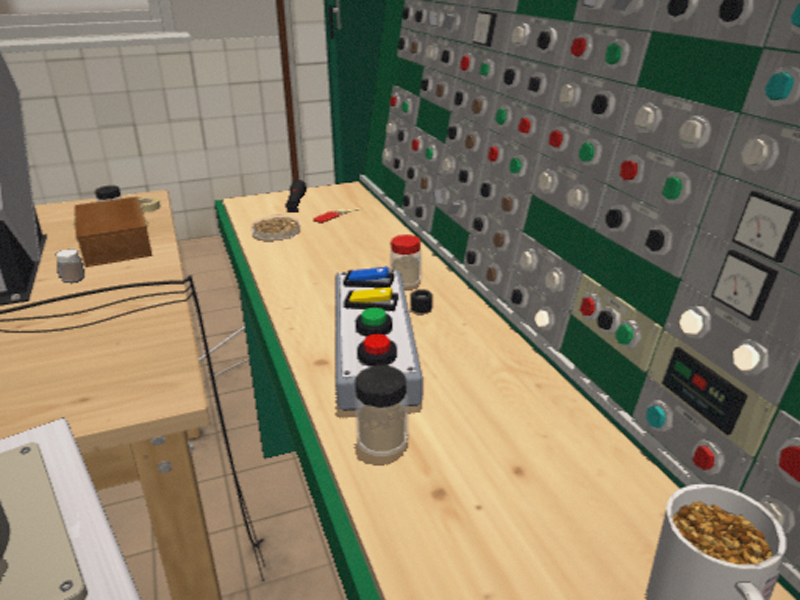

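Top view (800x600 pixels): blue dot (334,265), yellow dot (373,289), green (401,322), red (440,348). The jars are beyond the ends of the box and the loupe is behind blue and yellow. Next I compute rough positions and move above the box for a wrist view.

```bash
cat > h.py <<'E'
from bench import bot, eoat, solver, status, read_camera, camera_info
import cv2, numpy as np
from scipy.spatial.transform import Rotation as Rn
def onplane(c,p,z,s=.64):
    K=c["camera_matrix"]; d=c["R"].T@np.linalg.inv(K)@np.array([p[0]*s,p[1]*s,1]); o=-c["R"].T@c["t"]
    return o+d*(z-o[2])/d[2]
def wristcam():
    o=status.get_obs(); c=camera_info("wrist"); T=np.eye(4); q=o["eef_rot"]
    T[:3,:3]=Rn.from_quat([q[1],q[2],q[3],q[0]]).as_matrix(); T[:3,3]=o["tool_pos"]
    M=np.linalg.inv(T@c["T_tool_cam"]); return dict(camera_matrix=c["camera_matrix"],R=M[:3,:3],t=M[:3,3])
def down(yaw): # tool x at yaw, z down
    x=np.array([np.cos(yaw),np.sin(yaw),0]); z=np.array([0,0,-1.]); 
    q=Rn.from_matrix(np.c_[x,np.cross(z,x),z]).as_quat(); return np.array([q[3],*q[:3]])
E
python3 - <<'E'
from h import *
c=camera_info("top")
P={n:onplane(c,p,z) for n,p,z in [("blue",(334,265),.062),("yellow",(373,289),.062),("green",(401,322),.067),("red",(440,348),.067)]}
for n in P: print(n,P[n].round(4))
v=P["blue"]-P["yellow"]; w=P["green"]-P["red"]; print(np.linalg.norm(v),np.linalg.norm(w))
row=v+w; yaw=np.arctan2(row[1],row[0]); print("row",yaw)
q=status.get_obs()["eef_rot"]; print(Rn.from_quat([q[1],q[2],q[3],q[0]]).as_matrix()[:,0])
m=(P["yellow"]+P["green"])/2
for a in (yaw-np.pi/2,yaw+np.pi/2):
    j=solver.ik([m[0],m[1],.24],down(a)); print(a,j)
E
```

```text
blue [0.5832 0.148  0.062 ]
yellow [0.5504 0.0886 0.062 ]
green [0.5034 0.0453 0.067 ]
red [ 0.4691 -0.0122  0.067 ]
0.06784647058849887 0.06693850210633293
row 1.0500346642308993
[ 9.40798202e-01  3.38967164e-01 -6.93028610e-05]
-0.5207616625639973 [ 0.56017492  0.23043958 -0.87562822  1.68739647  0.18259073  1.30926038
 -2.44151086]
2.620830991025796 [ 0.63426966  0.25505776 -0.96946029  1.68447641  0.21664741  1.31648143
  0.67495693]
```

```bash
python3 - <<'E'
from h import *
eoat.grab(20)
bot.goto([.527,.067,.24],down(2.62))
c=wristcam(); im=read_camera("wrist")
cv2.imwrite("pics/w1.png",cv2.resize(im[:,:,::-1],(800,600),interpolation=cv2.INTER_CUBIC))
np.savez("w1.npz",**c); o=status.get_obs(); print(o["time"],o["tool_pos"],o["width"],bot.finger_overhang,o["ft_force"])
E
```

```text
3.4917 [0.52721906 0.06602045 0.23988586] -8.277695942899481e-05 0.019 [ 0.49412888 -0.07408026 -0.36886992]
```

View pics/w1.png

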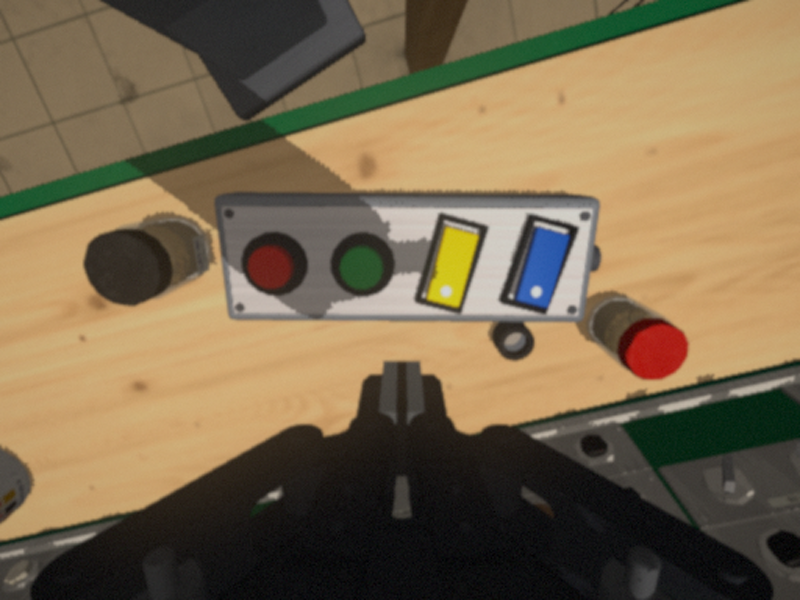

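Wrist view: red (270,267), green (362,267), yellow dot (446,291), blue dot (536,292). The paddles are turned slightly relative to the box. I triangulate these with the top view.

```bash
python3 - <<'E'
from h import *
c=camera_info("top"); w=np.load("w1.npz")
A={"blue":((334,265),(536,292)),"yellow":((373,289),(446,291)),"green":((401,322),(362,267)),"red":((440,348),(270,267))}
pm=lambda c:c["camera_matrix"]@np.c_[c["R"],c["t"]]
for n,(a,b) in A.items():
    X=cv2.triangulatePoints(pm(c),pm(w),np.array(a,float)*.64,np.array(b,float)*.64); X=(X[:3]/X[3]).ravel()
    print(n,X.round(4),"wrist@z",onplane(w,b,.062 if n in("blue","yellow") else .067).round(4))
a=onplane(w,(446,291),.06);b=onplane(w,(464,226),.055);d=a-b;print("paddle dir",np.arctan2(d[1],d[0]))
E
```

```text
blue [0.5792 0.1458 0.0798] wrist@z [0.5869 0.1471 0.062 ]
yellow [0.5488 0.0886 0.0715] wrist@z [0.5526 0.0891 0.062 ]
green [0.5038 0.0453 0.0669] wrist@z [0.5049 0.0453 0.067 ]
red [ 0.47   -0.0125  0.0651] wrist@z [ 0.4717 -0.0123  0.067 ]
paddle dir -0.7703046362940472
```

```bash
cat >> h.py <<'E'
def press(x,y,yaw,f,v=.03,zmin=.045,lift=True):
    q=down(yaw); oh=bot.finger_overhang
    bot.goto([x,y,.10+oh],q)
    r=bot.line_to([x,y,zmin+oh],v=v,stop_force=f)
    o=status.get_obs(); print("stop",r,"tip",(o["tool_pos"]-[0,0,oh]).round(4),o["ft_force"].round(1),o["time"])
    if lift: bot.line_to([x,y,.13+oh],v=.15)
def snap(n,crop=None):
    c=wristcam(); im=read_camera("wrist")
    cv2.imwrite(f"pics/{n}.png",cv2.resize(im[:,:,::-1],(800,600),interpolation=cv2.INTER_CUBIC)); np.savez(n+".npz",**c)
E
python3 - <<'E'
from h import *
press(.551,.089,2.37,10)
bot.goto([.527,.067,.24],down(2.62)); snap("w2")
E
```

```text
stop True tip [0.5518 0.0884 0.0615] [-2.4 -0.5  9.4] 5.2833
```

View pics/w2.png

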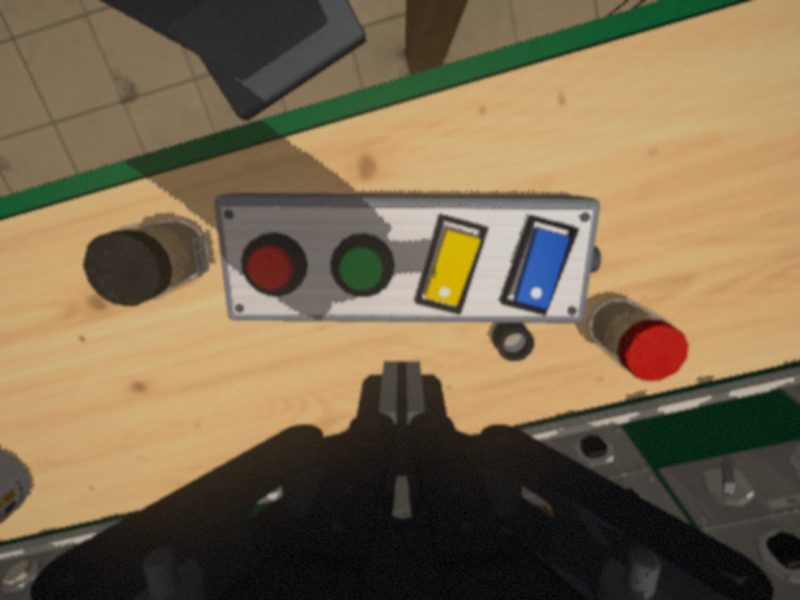

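The yellow paddle changed shade and its dot shifted to (444,292), so it tipped. I press once more, first gently and then harder, to confirm it is on its stop.

```bash
python3 - <<'E'
from h import *
u=np.array([.717,-.697])
p=np.array([.551,.089])
a=p+.001*u; press(*a,2.37,3,v=.02,lift=False)
z=bot.finger_overhang+.045
r=bot.line_to([*a,z],v=.02,stop_force=18); o=status.get_obs(); print(r,o["tool_pos"]-[0,0,.019],o["ft_force"])
bot.line_to([*a,.13],v=.15)
bot.goto([.527,.067,.24],down(2.62)); 
before=cv2.imread("pics/w1.png")[190:340,390:610]; a2=cv2.imread("pics/w2.png")[190:340,390:610]
snap("w3"); a3=cv2.imread("pics/w3.png")[190:340,390:610]
cv2.imwrite("pics/cmp.png",cv2.resize(np.vstack([np.hstack([before,a2]),np.hstack([a3,a3])]),None,fx=1.8,fy=1.8,interpolation=cv2.INTER_CUBIC))
print(status.get_obs()["time"])
E
```

```text
stop True tip [0.5518 0.0883 0.0615] [-1.8 -0.7  6.7] 8.7583
True [0.55186866 0.08836628 0.06137617] [-4.19412555 -0.86922765 10.24936955]
10.1167
```

View pics/cmp.png

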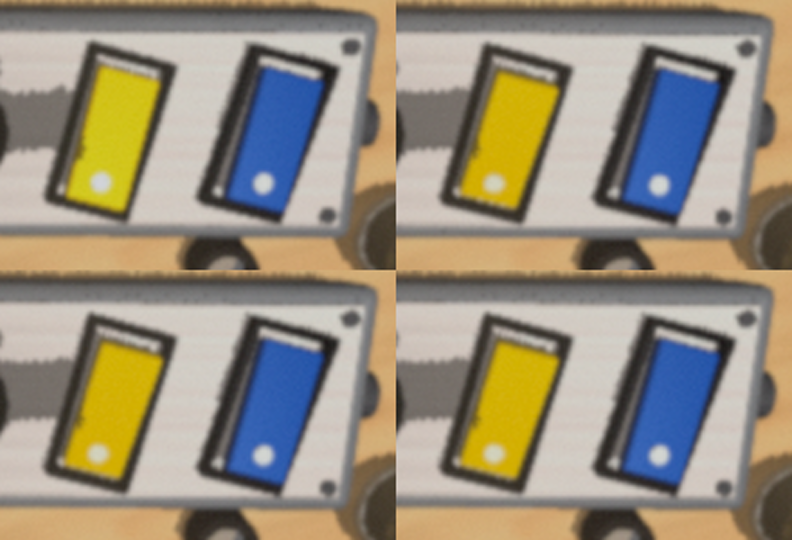

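Contact was at the same stiff height both times, but with the 22 mm pad width along the paddle, the tip may be resting on the bezel end. I turn the tool 90° (14 mm along the paddle) and probe again.

```bash
python3 - <<'E'
from h import *
u=np.array([.717,-.697]); a=np.array([.5505,.0893])-.0005*u
press(*a,.80,10,v=.03)
bot.goto([.527,.067,.24],down(2.62)); snap("w4")
def dot(n,x,y):
    g=cv2.imread(f"pics/{n}.png")[y-9:y+10,x-9:x+10,:].astype(float).min(axis=2); m=np.clip(g-150,0,None)
    ys,xs=np.mgrid[-9:10,-9:10]; return x+(xs*m).sum()/m.sum(), y+(ys*m).sum()/m.sum()
for n in("w1","w2","w3","w4"): print(n,np.round(dot(n,445,291),2),np.round(dot(n,536,292),2))
w=np.load("w1.npz"); X=onplane(w,dot("w1",445,291),.066)
for s in (0,.001,.002,.003):
    Y=X+np.array([*(s*u),-.0065]); k=w["camera_matrix"]@(w["R"]@Y+w["t"]); print(s,(k[:2]/k[2]/.64).round(2))
print(status.get_obs()["time"])
E
```

```text
stop True tip [0.5502 0.0897 0.0615] [-2.7 -0.9 11.4] 12.975
w1 [445.62 290.89] [535.91 291.42]
w2 [444.02 291.46] [535.85 292.43]
w3 [443.98 291.61] [535.92 292.52]
w4 [443.29 292.05] [534.74 293.14]
0 [444.76 288.49]
0.001 [444.4  289.73]
0.002 [444.03 290.96]
0.003 [443.67 292.2 ]
15.2667
```

Three presses with different footprints stop at 61.5 mm, and the dot shift matches the predicted 6.5 mm sink, so yellow is on. Blue is next.

```bash
python3 - <<'E'
from h import *
press(.5845,.1465,2.37,12)
bot.goto([.527,.067,.24],down(2.62)); snap("w5")
im=cv2.imread("pics/w5.png")[190:350,200:640]; cv2.imwrite("pics/c5.png",cv2.resize(im,None,fx=1.8,fy=1.8,interpolation=cv2.INTER_CUBIC))
print(status.get_obs()["time"])
E
```

```text
stop True tip [0.5853 0.1459 0.0615] [-3.  -0.9  9.6] 17.1667
18.4333
```

View pics/c5.png

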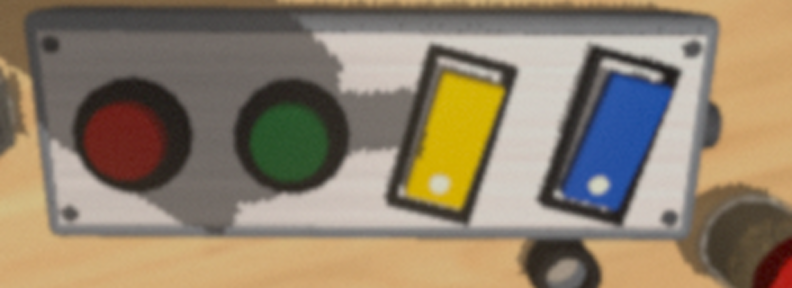

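Both rockers now look tipped alike, and blue stopped at the same 61.5 mm. Now I press green and hold it.

```bash
python3 - <<'E'
from h import *
p=[.504,.0453]
press(*p,2.62,2.5,v=.02,lift=False)
for f in (12,):
    r=bot.line_to([*p,.045+.019],v=.02,stop_force=f)
    bot.wait(.3); o=status.get_obs(); print(r,o["tool_pos"]-[0,0,.019],o["ft_force"],o["time"])
snap("w6"); im=read_camera("scene")[150:290,180:310]; cv2.imwrite("pics/s6.png",cv2.resize(im[:,:,::-1],None,fx=4,fy=4,interpolation=cv2.INTER_CUBIC))
E
```

```text
stop True tip [0.504  0.0453 0.0655] [0.3 0.2 2.8] 20.65
True [0.50407105 0.04530425 0.06307353] [-4.86723822  0.06745752 11.26659694] 21.3583
```

View pics/s6.png

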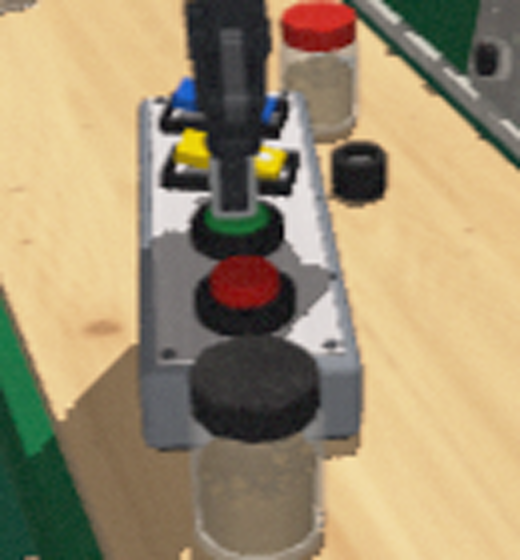

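The finger sits on the green cap, which is sunk to its housing rim. The steady push is 11 N, well above the 5 N needed to hold it fully in, and the jars and loupe have not moved.

```bash
python3 - <<'E'
from h import *
o=status.get_obs(); print(o["ft_force"],o["tool_pos"][2]-.019,o["time"])
print(bot.sign_off())
E
```

```text
[-2.20144225 -1.16139406 10.92509802] 0.06305306377412967 21.4583
the job is handed in; nothing more can be done
None
```

Job handed in at 21.5 s: yellow was switched on, then blue, and the arm is still holding green in with about 11 N; red was not pressed, and the jars and loupe look undisturbed.

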